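Re-sort the sample rack

TASK

Each medium-length board in the sample rack (one or two of them) has to go out: slide it forward over the rack's front edge until its sides can be gripped, and lay it flat in the black out-tray. Then let the long and the short board change places in the same way, so that the long board ends in the leftmost lane and the short one in the rightmost, each lying flat and fully inside its lane with neither end sticking out of the rack. Leave the mug, the stapler and the notebook where they are.

Things in the scene. Friction and masses are not known exactly. Their poses are not given: they have to be found in the camera images.
- rack: fixed wooden rack, 215 mm deep, 332 mm wide; origin at the centre of its underside, x from front to rear, y left, z up. Its deck, 60 mm high, has four lanes 80 mm apart, 68 mm wide between rails 12 mm wide and 12 mm above the lane floor, so a board's long sides cannot be gripped inside a lane. Lanes are open at both ends; free space in front of the deck down to the desk
- lane_1 (a point): point at the front end of lane 1 of the rack (the leftmost, for the long board), on the lane's floor (60 mm above the desk), midway between the rails; x points along the lane away from the robot to the rear end of the rack, y to the left, z up. 
- lane_2 (a point): point at the front end of lane 2 of the rack (second from the left), on the lane's floor (60 mm above the desk), midway between the rails; x points along the lane away from the robot to the rear end of the rack, y to the left, z up. 
- lane_3 (a point): point at the front end of lane 3 of the rack (third from the left), on the lane's floor (60 mm above the desk), midway between the rails; x points along the lane away from the robot to the rear end of the rack, y to the left, z up. 
- lane_4 (a point): point at the front end of lane 4 of the rack (the rightmost, for the short board), on the lane's floor (60 mm above the desk), midway between the rails; x points along the lane away from the robot to the rear end of the rack, y to the left, z up. 
- board_short_mid (a point): flat grey sample board, 105 mm long, 60 mm wide, 8 mm thick; the point is its centre, half-way up (4 mm above its underside); x along its length, z up. The shortest board; starts in lane 1, its front end 10 to 22 mm behind the front edge, the lane free behind it.
- board_long_mid (a point): flat grey sample board, 145 mm long, 60 mm wide, 8 mm thick; the point is its centre, half-way up (4 mm above its underside); x along its length, z up. The longest board; starts in lane 4, its front end 10 to 22 mm behind the front edge, the lane free behind it.
- board_medium_a_mid (a point): flat grey sample board, 125 mm long, 60 mm wide, 8 mm thick; the point is its centre, half-way up (4 mm above its underside); x along its length, z up. May be absent; starts in lane 2, its front end 10 to 22 mm behind the front edge, the lane free behind it.
- board_medium_b_mid (a point): flat grey sample board, 125 mm long, 60 mm wide, 8 mm thick; the point is its centre, half-way up (4 mm above its underside); x along its length, z up. May be absent; starts in lane 3, its front end 10 to 22 mm behind the front edge, the lane free behind it.
- tray_floor (a point): centre of the floor of the black out-tray, a loose shallow tray on the desk to the right of the rack: inside 240 mm (its x) by 175 mm (its y), floor 5 mm above the desk, walls 6 mm thick and 12 mm high above the desk; z up. Both medium boards fit side by side with their length along the tray's y
- mug: dark and white mug, about 82 mm wide, 97 mm high, left of the rack, a bystander; origin in its underside
- stapler: red stapler, 138x40x48 mm, behind the tray, a bystander; origin under its centre
- notebook: purple notebook, 148x109x14 mm, lying left of the rack, a bystander; origin under its centre

How it is judged:
At the end, for the whole second after the job is handed in: The long board lies flat in lane 1 and the short board in lane 4, with no end more than 3 mm beyond the rack's front or rear edge; every medium board present lies flat on the floor of the out-tray (side by side, or one lying on the other), inside its walls (x of board_long_mid in the frame of lane_1 between 0.0695 and 0.1455 m and y of board_long_mid in the frame of lane_1 between -0.012 and 0.012 m and z of board_long_mid in the frame of lane_1 between -0.002 and 0.009 m and angle between each of board_long_mid, board_short_mid, board_medium_a_mid, board_medium_b_mid's own z axis and vertical below 0.06 rad and x of board_short_mid in the frame of lane_4 between 0.0495 and 0.1655 m and y of board_short_mid in the frame of lane_4 between -0.012 and 0.012 m and z of board_short_mid in the frame of lane_4 between -0.002 and 0.009 m and x of board_medium_a_mid in the frame of tray_floor between -0.095 and 0.095 m and y of board_medium_a_mid in the frame of tray_floor between -0.065 and 0.065 m and z of board_medium_a_mid in the frame of tray_floor between 0 and 0.016 m and x of board_medium_b_mid in the frame of tray_floor between -0.095 and 0.095 m and y of board_medium_b_mid in the frame of tray_floor between -0.065 and 0.065 m and z of board_medium_b_mid in the frame of tray_floor between 0 and 0.016 m); the robot touches nothing.
It fails at once if the mug was pushed more than 3 cm (distance of mug from where it was at the start of the episode above 0.03 m).
It fails at once if the stapler was pushed more than 3 cm (distance of stapler from where it was at the start of the episode above 0.03 m).
It fails at once if the notebook was pushed more than 3 cm (distance of notebook from where it was at the start of the episode above 0.03 m).
Of board_medium_a, board_medium_b only 1 to 2 are there at a start; the rules pass over those that are not, and their reading is None.
At some moment in a run one of tray, board_short may be knocked a few centimetres aside while the robot is not near it.
It also fails if it takes over 208 s, if anything falls off the work surface, if the arm or the gripper's body presses on something with over 40 N, if the wrist force passes 120 N, or if a joint passes its speed limit or range.

ROBOT

A 7-joint arm with a two-finger parallel gripper is mounted at the origin on a cart in front of the work surface, level with it; the furniture and walls round the work are solid. World frame = base frame: x ahead of the robot, y to its left, z up, the work surface at z = 0. Lengths are in m, angles in rad, forces in N, time in s.
With the tool pointing down it reaches from about 0.4 to 0.875 m from the base axis. Payload 6.5 kg.
Tool frame: the origin (TCP) lies between the finger pads; the fingertips stand 14 mm ahead of it and the grasp point (between the pads) lies 5 mm behind it; z points along the fingers, y is the line along which they close (so a half turn about z gives the same grasp; the last joint's range is limited). The gripper opens to 88 mm and grips with 3 to 60 N. Pads are 18 mm wide; open, the fingers measure 123 mm over their backs; the gripper's body (75 mm by 187 mm) begins 45 mm behind the grasp point.
Start: joints at [-1.304, 0.536, -0.004, 1.538, 0.003, 1.067, -0.071], TCP at [0.212, 0.614, 0.253] pointing down, gripper open.
Joint ranges: [-2.7, 2.7], [-0.37, 2.16], [-1.27, 1.26], [0.24, 2.4], [-1.31, 4.45], [0.19, 1.91], [-2.76, 2.76]. Speed limits (rad/s): [2.39, 2.39, 3.14, 3.14, 3.14, 3.14, 3.14].

INTERFACE

Orientations are given as [roll, pitch, yaw] about the fixed x, y, z axes, in that order (R = Rz(yaw) Ry(pitch) Rx(roll)).
In Python, from station import robot, solver, viewer, read_t, read_q, read_qd, read_effort, read_position, read_tool_rot, read_contact_force, read_moment, read_grip_width, read_finger_force gives the robot as it stands. The module is installed in compiled form; this text tells all that it offers. Calls block until the motion is done:
- robot.reach(position, orientation): joint-space move of the TCP to a pose.
- robot.move_straight(position, attitude=None, feed=0.15): straight line of the TCP; attitude=None keeps the orientation; feed is the mean speed in m/s.
- robot.move_joints(angles): joint-space move.
- robot.let_go() and robot.clamp(): open the fingers fully, or close them until they stop; the grip force is fixed at half the most.
- robot.pause(seconds).
- solver.ik(position, orientation): joint angles nearest the present ones, or None.
- viewer.camera(name): name is "scene" or "top" or "wrist"; returns the picture (384x512x3 uint8, blue, green, red); there is no depth.
- viewer.get_calibration(name): a dict with "vfov" (degrees; the focal length in pixels is half the picture's height over the tangent of half this angle, whatever the lens; pixels are square), "cx", "cy" (the principal point, pixels), "rvec" (rotation vector, rad) and "tvec" (3), from world to camera coordinates, as OpenCV has them. Camera axes: x right, y down, z forward; pixel columns grow to the right and rows downward; lengths in m; the calibration is good to about 2 mm. A picture is of the moment at which its call begins: read the wrist's pose just before it. get_calibration takes no time and is no camera call; for the wrist camera it gives the pose at the moment of the call.
A pose or a line that the arm cannot do raises robot.PlanningError and nothing moves.
- robot.sign_off(): hands the job in; it is judged then, once.
Readings, each from a call of its own:
- read_t(): time.
- read_q(): joint angles.
- read_qd(): joint speeds.
- read_effort(): joint torques, N m.
- read_position(): TCP position.
- read_tool_rot(): TCP orientation.
- read_contact_force(): force on the tool from outside, world axes, zero at the start.
- read_moment(): the same for the moment, N m.
- read_grip_width(): opening from 0.0 (shut) to 1.0 (fully open).
- read_finger_force(): force on a finger pad.
Only numpy, scipy, OpenCV 4.12 (cv2) and the standard library are available. Lean on these libraries where they do the work, as an engineer would, in place of code of your own. Each camera call takes 0.05 s, during which the arm holds its last target. There are 200 camera calls.

## Working session

There is one attempt and no reset: what is moved stays moved. The work goes in short steps, each a Python script; the robot and the scene stay as the last script left them, time stands still between calls to the robot, and variables do not carry over. Pictures are saved under pics/ and viewed, at most 14 in all, crops included, and the job is handed in when it is done.

```bash
mkdir -p pics; ls; python3 - <<'E'
from station import *
import cv2
for n in ("scene","top"):
    im=viewer.camera(n); cv2.imwrite(f"pics/{n}0.png",im); print(n,viewer.get_calibration(n))
print(read_t(),read_position(),read_tool_rot(),read_grip_width())
E
```

```text
pics
scene {'vfov': 49.878787506473394, 'cx': 252.97701544951238, 'cy': 188.41121697228397, 'rvec': array([ 2.5858153 , -0.54253022,  0.12623958]), 'tvec': array([-0.52586773,  0.27830706,  1.37220358])}
top {'vfov': 44.113604338843295, 'cx': 240.34015326606837, 'cy': 195.5949523507091, 'rvec': array([ 2.20754331, -2.15154068,  0.09446617]), 'tvec': array([0.01021152, 0.61485857, 1.61590778])}
0.1 [0.21220026 0.61382951 0.2519277 ] [-3.14006067e+00  1.32733968e-04  2.80885461e+00] 1.0055869095912542
```

View pics/top0.png

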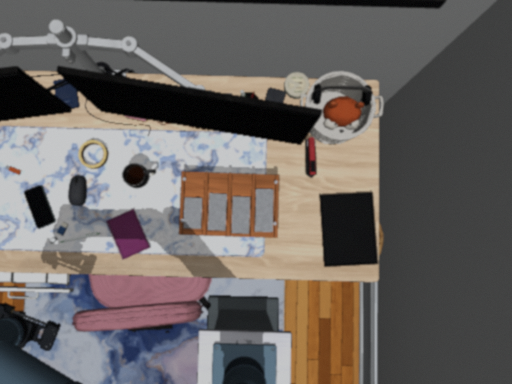

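View pics/scene0.png

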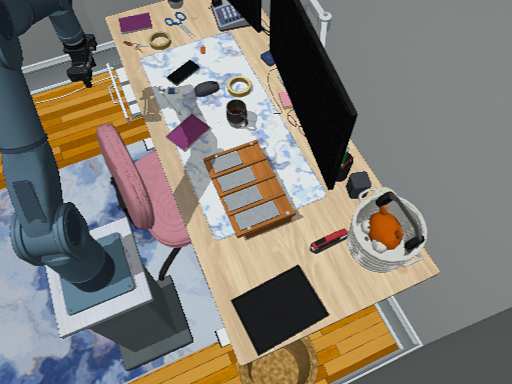

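Both pictures show the rack with four grey boards, so both medium boards are there: top view at about (193,210), (217,213), (240,214) and (264,211). The black tray is at (348,228) and the stapler at (311,157). Next I'll get coarse positions and then look with the wrist camera.

```bash
cat > h.py <<'E'
from station import *
import numpy as np, cv2
from scipy.spatial.transform import Rotation as R
def cal(n):
    c=viewer.get_calibration(n); f=192/np.tan(np.radians(c['vfov'])/2)
    K=np.array([[f,0,c['cx']],[0,f,c['cy']],[0,0,1]]); M=cv2.Rodrigues(np.array(c['rvec'],float))[0]
    return K,M,np.array(c['tvec'],float)
def shot(n):
    c=cal(n); return viewer.camera(n),c
def ray(c,uv):
    K,M,t=c; uv=np.atleast_2d(uv).astype(float)
    d=np.c_[uv,np.ones(len(uv))]@np.linalg.inv(K).T@M; return -M.T@t,d
def onplane(c,uv,z):
    o,d=ray(c,uv); return o+d*((z-o[2])/d[:,2])[:,None]
def proj(c,p):
    K,M,t=c; q=(np.atleast_2d(p)@M.T+t)@K.T; return q[:,:2]/q[:,2:]
def tri(c1,u1,c2,u2):
    out=[]
    for a,b in zip(np.atleast_2d(u1),np.atleast_2d(u2)):
        A=[];y=[]
        for c,u in((c1,a),(c2,b)):
            o,d=ray(c,u); d=d[0]/np.linalg.norm(d[0]); P=np.eye(3)-np.outer(d,d); A.append(P); y.append(P@o)
        out.append(np.linalg.lstsq(np.vstack(A),np.hstack(y),rcond=None)[0])
    return np.array(out)
def masks(im):
    h=cv2.cvtColor(im,cv2.COLOR_BGR2HSV)
    wood=cv2.inRange(h,(5,120,50),(16,255,220)); grey=cv2.inRange(h,(0,0,70),(180,60,170)); black=cv2.inRange(h,(0,0,0),(180,255,35))
    return wood,grey,black
E
python3 - <<'E'
from h import *
im=cv2.imread('pics/top0.png'); c=cal('top')
h=cv2.cvtColor(im,cv2.COLOR_BGR2HSV)
print([h[v,u].tolist() for u,v in((193,210),(217,213),(240,214),(264,211),(217,185),(205,200),(348,228),(150,85),(300,200))])
for u,z in(((193,210),.068),((217,213),.068),((240,214),.068),((264,211),.068),((348,228),.005),((183,172),.072),((279,172),.072),((278,236),.072),((180,234),.072),((376,191),.012),((321,194),.012),((325,265),.012),((377,262),.012),((311,157),.04)): print(u,onplane(c,u,z)[0].round(3))
q=read_q(); 
for y in(-.15,0.,.15):
  for x in (.42,.5): print(x,y,solver.ik([x,y,.3],[np.pi,0,0]),)
K,M,t=cal('wrist'); T=R.from_euler('xyz',read_tool_rot()).as_matrix(); print('cam in tool',T.T@(-M.T@t-read_position()),(T.T@M.T).round(3))
E
```

```text
[[107, 12, 146], [107, 12, 147], [105, 11, 145], [115, 10, 146], [11, 157, 158], [12, 159, 136], [120, 13, 19], [15, 27, 19], [17, 59, 193]]
(193, 210) [0.558 0.184 0.068]
(217, 213) [0.55  0.103 0.068]
(240, 214) [0.549 0.026 0.068]
(264, 211) [ 0.561 -0.055  0.068]
(348, 228) [ 0.512 -0.353  0.005]
(183, 172) [0.685 0.222 0.072]
(279, 172) [ 0.694 -0.103  0.072]
(278, 236) [ 0.478 -0.103  0.072]
(180, 234) [0.477 0.224 0.072]
(376, 191) [ 0.644 -0.448  0.012]
(321, 194) [ 0.628 -0.256  0.012]
(325, 265) [ 0.383 -0.272  0.012]
(377, 262) [ 0.397 -0.452  0.012]
(311, 157) [ 0.753 -0.215  0.04 ]
0.42 -0.15 [-0.7900579   0.23803241  1.21037903  2.03989874 -0.26005413  1.03152482
 -1.02422149]
0.5 -0.15 [-0.57632012  0.39930753  1.0156688   1.86274083 -0.38160586  1.09121288
 -0.98571016]
0.42 0.0 [-0.90958675  0.07376896  0.85926153  2.08789934 -0.06611054  1.00646102
 -1.58707236]
0.5 0.0 [-0.85757126  0.31807869  0.95006733  1.91314222 -0.29618765  1.05847419
 -1.3543521 ]
0.42 0.15 [-1.08284421  0.13556339  0.70902522  2.02750256 -0.10387867  1.01335982
 -1.89407108]
0.5 0.15 [-0.97838296  0.32028483  0.74926758  1.85524046 -0.2481532   1.06144611
 -1.70295379]
cam in tool [ 0.07477504  0.00074785 -0.1316178 ] [[ 0.    -0.958 -0.287]
 [ 1.    -0.     0.001]
 [-0.001 -0.287  0.958]]
```

```bash
python3 - <<'E'
from h import *
for k,p in enumerate([[.50,.04,.34],[.56,.08,.30]]):
    s=solver.ik(p,[np.pi,0,np.pi]); print(s)
    robot.reach(p,[np.pi,0,np.pi]); robot.pause(.2)
    im,c=shot('wrist'); cv2.imwrite(f'pics/w{k}.png',im); np.save(f'w{k}.npy',np.array([*c[0].ravel(),*c[1].ravel(),*c[2]])); print(c[0][0,0],read_t(),read_q())
E
```

```text
[-0.52347482  0.19267668  0.41142087  1.8378307  -0.08484479  1.12821156
  1.48834798]
292.5490338043604 2.6583 [-0.52400139  0.19296176  0.41108435  1.83772707 -0.08483005  1.12818065
  1.48827107]
[-0.52617068  0.35671074  0.39330374  1.73375332 -0.15222854  1.08118454
  1.48746624]
292.5490338043604 3.3333 [-0.52580982  0.35473707  0.3941511   1.73429963 -0.15199745  1.08136795
  1.4874552 ]
```

View pics/w0.png

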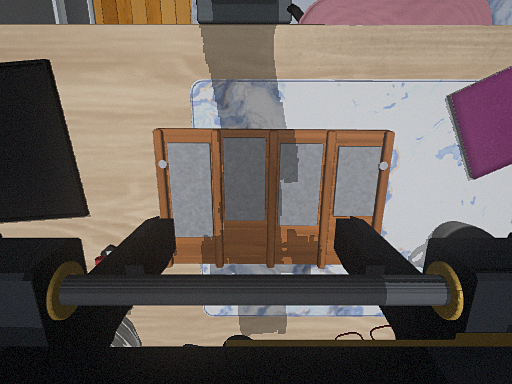

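View pics/w1.png

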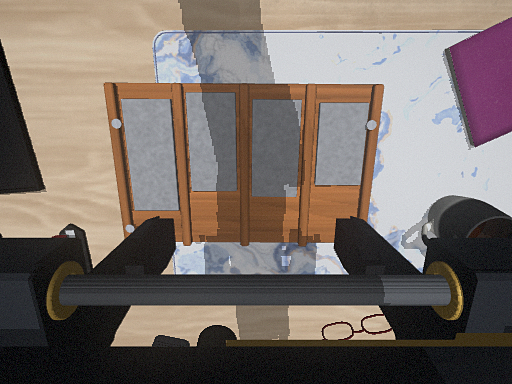

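Seen from the wrist (turned 180°), the rack's front edge is at row 130 (w0) and row 84 (w1). The boards from left to right are long, medium, medium and short, with columns 190, 245, 300 and 358 in w0. I'll extract the corners and triangulate them.

```bash
cat >> h.py <<'E'
def find(im):
    """wrist picture (image down = world +x): rack front corners and board quads (front-left.. in image order), left to right"""
    h=cv2.cvtColor(im,cv2.COLOR_BGR2HSV); k=np.ones((3,3),np.uint8)
    wood=cv2.inRange(h,(4,110,40),(16,255,255)); wood[225:]=0
    wood=cv2.morphologyEx(wood,cv2.MORPH_OPEN,k)
    cs=cv2.findContours(wood,cv2.RETR_EXTERNAL,cv2.CHAIN_APPROX_NONE)[0]
    cs=[x for x in cs if cv2.boundingRect(x)[1]>30]; rk=max(cs,key=cv2.contourArea)
    hull=cv2.convexHull(rk); reg=np.zeros(wood.shape,np.uint8); cv2.fillPoly(reg,[hull],255)
    # front edge: topmost rack pixel per column
    x,y,w,hh=cv2.boundingRect(rk); cols=np.arange(x+12,x+w-12); m=np.zeros_like(wood); cv2.drawContours(m,[rk],-1,255,-1)
    rows=m[:,cols].argmax(0); l=cv2.fitLine(np.c_[cols,rows].astype(np.float32),cv2.DIST_HUBER,0,.01,.01).ravel()
    e=lambda u:(u,l[3]+(u-l[2])*l[1]/l[0])
    g=cv2.inRange(h,(0,0,40),(180,70,255))&reg; g=cv2.morphologyEx(g,cv2.MORPH_OPEN,np.ones((5,5),np.uint8))
    bs=[]
    for b in cv2.findContours(g,cv2.RETR_EXTERNAL,cv2.CHAIN_APPROX_NONE)[0]:
        if cv2.contourArea(b)>1200:
            q=cv2.boxPoints(cv2.minAreaRect(b)); s=q.sum(1); d=q[:,0]-q[:,1]
            bs.append(np.array([q[s.argmin()],q[d.argmax()],q[s.argmax()],q[d.argmin()]]))
    bs.sort(key=lambda q:q[:,0].mean())
    return np.array([e(x),e(x+w)]),bs
E
python3 - <<'E'
from h import *
V=[]
for k in(0,1):
    im=cv2.imread(f'pics/w{k}.png'); a=np.load(f'w{k}.npy'); c=(a[:9].reshape(3,3),a[9:18].reshape(3,3),a[18:])
    e,bs=find(im); print(e.round(1).tolist(),len(bs)); V.append((c,e,bs))
    for q in bs: p=onplane(c,q,.068); print(q.round().tolist(),p[:,:2].round(3).tolist(),'len',np.linalg.norm(p[0]-p[3]).round(4),'wid',np.linalg.norm(p[0]-p[1]).round(4))
    print('edge',onplane(c,e,.06).round(4).tolist())
print(tri(V[0][0],V[0][1],V[1][0],V[1][1]).round(4))
if len(V[0][2])==len(V[1][2]):
  for a,b in zip(V[0][2],V[1][2]): print(tri(V[0][0],a,V[1][0],b).round(3).tolist())
E
```

```text
[[153.0, 128.5], [327.0, 130.2]] 3
[[167.0, 143.0], [209.0, 141.0], [212.0, 219.0], [170.0, 221.0]] [[0.492, -0.08], [0.49, -0.021], [0.607, -0.021], [0.61, -0.085]] len 0.1174 wid 0.0593
[[223.0, 137.0], [265.0, 137.0], [265.0, 220.0], [223.0, 220.0]] [[0.484, -0.001], [0.484, 0.056], [0.609, 0.058], [0.609, -0.005]] len 0.1245 wid 0.0579
[[280.0, 141.0], [322.0, 143.0], [319.0, 216.0], [277.0, 214.0]] [[0.49, 0.077], [0.492, 0.136], [0.601, 0.139], [0.599, 0.076]] len 0.1086 wid 0.0587
edge [[0.4734, -0.0995, 0.06], [0.4756, 0.1433, 0.06]]
[[115.0, 82.9], [372.0, 84.6]] 4
[[121.0, 99.0], [171.0, 95.0], [180.0, 210.0], [130.0, 214.0]] [[0.493, -0.08], [0.488, -0.019], [0.636, -0.02], [0.641, -0.088]] len 0.1489 wid 0.0606
[[186.0, 92.0], [235.0, 91.0], [237.0, 190.0], [187.0, 191.0]] [[0.485, -0.001], [0.484, 0.057], [0.608, 0.057], [0.609, -0.007]] len 0.1246 wid 0.0587
[[252.0, 99.0], [301.0, 99.0], [301.0, 196.0], [252.0, 196.0]] [[0.493, 0.078], [0.493, 0.137], [0.617, 0.142], [0.616, 0.077]] len 0.1236 wid 0.0588
[[319.0, 100.0], [369.0, 103.0], [363.0, 187.0], [314.0, 184.0]] [[0.494, 0.158], [0.498, 0.218], [0.604, 0.223], [0.6, 0.158]] len 0.1058 wid 0.0601
edge [[0.4741, -0.0877, 0.06], [0.4765, 0.223, 0.06]]
[[ 0.4754 -0.1091  0.0211]
 [ 0.4639  0.1012  0.318 ]]
```

```bash
cat >> h.py <<'E'
DN=[np.pi,0,np.pi]
def press_drag(x,y,dx,ztop=.068,F=8,yaw=0.):
    o=[np.pi,0,np.pi+yaw]
    robot.reach([x,y,ztop+.05],o); robot.clamp(); robot.pause(.1); f0=read_contact_force()[2]
    robot.move_straight([x,y,ztop+.020],feed=.1); z=ztop+.020
    while z>ztop+.008:
        z-=.001; robot.move_straight([x,y,z],feed=.03); f=read_contact_force()[2]-f0
        if abs(f)>F: break
    print('press z',z,'f',round(f,1),read_position().round(4))
    robot.move_straight([x+dx,y-dx*0,z],feed=.06); print('drag end f',(read_contact_force()).round(1),read_position().round(4))
    robot.move_straight([x+dx,y,ztop+.06],feed=.2)
def look(p,name,o=DN):
    robot.reach(p,o); robot.let_go() if read_grip_width()<.9 else None; robot.pause(.2)
    im,c=shot('wrist'); cv2.imwrite(f'pics/{name}.png',im); return im,c
E
python3 - <<'E'
from h import *
V=[]
for k in(0,1):
    im=cv2.imread(f'pics/w{k}.png'); a=np.load(f'w{k}.npy'); c=(a[:9].reshape(3,3),a[9:18].reshape(3,3),a[18:])
    h=cv2.cvtColor(im,cv2.COLOR_BGR2HSV); m=cv2.inRange(h,(4,110,40),(16,255,255))
    r0=(132,86)[k]; L=[];Rr=[]
    for r in range(r0+3,r0+24,4):
        xs=np.flatnonzero(m[r,90:420])+90; L.append((xs[0],r)); Rr.append((xs[-1]+1,r))
    V.append((c,find(im)[1]))
    for s in(L,Rr): print(onplane(c,s,.072)[:,:2].round(4).tolist())
print(tri(V[0][0],np.vstack([V[0][1][0][:2],V[0][1][1][:2],V[0][1][2][:2]]),V[1][0],np.vstack([q[:2] for q in V[1][1][:3]])).round(4).tolist())
press_drag(.575,.1075,-.073)
im,c=look([.50,.1075,.25],'m1'); e,bs=find(im); print(onplane(c,e,.06).round(4).tolist())
for q in bs: print(onplane(c,q,.068)[:,:2].round(3).tolist())
print(read_t())
E
```

```text
[[0.4808, -0.0962], [0.4863, -0.0954], [0.4918, -0.0959], [0.4973, -0.0965], [0.5029, -0.0956], [0.5085, -0.0962]]
[[0.4806, 0.2321], [0.486, 0.2329], [0.4915, 0.2323], [0.4971, 0.233], [0.5027, 0.2324], [0.5083, 0.2318]]
[[0.4813, -0.0961], [0.4858, -0.0956], [0.4903, -0.0963], [0.4949, -0.0958], [0.4995, -0.0953], [0.5042, -0.0959]]
[[0.4817, 0.2319], [0.4862, 0.2325], [0.4907, 0.2319], [0.4953, 0.2325], [0.4999, 0.2318], [0.5046, 0.2324]]
[[0.4927, -0.0802, 0.0668], [0.489, -0.0194, 0.0709], [0.4847, -0.0019, 0.0643], [0.4841, 0.0569, 0.0656], [0.4929, 0.0781, 0.0526], [0.4932, 0.1373, 0.0626]]
press z 0.081 f 16.1 [0.5752 0.1075 0.0825]
drag end f [1.7 0.1 7.8] [0.5047 0.1079 0.0825]
[[0.4735, -0.0082, 0.06], [0.4747, 0.2229, 0.06]]
[[0.484, 0.001], [0.482, 0.058], [0.564, 0.058], [0.566, -0.004]]
[[0.472, 0.078], [0.472, 0.136], [0.547, 0.138], [0.547, 0.076]]
[[0.496, 0.157], [0.496, 0.214], [0.564, 0.22], [0.564, 0.159]]
11.5833
```

View pics/m1.png

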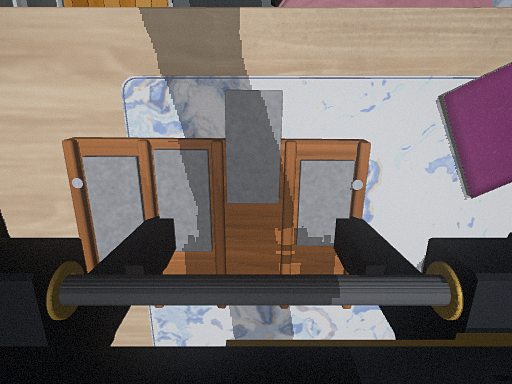

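The medium board in lane 2 now sticks out over the front edge. Its front end is at row 90 and the rack edge at row 139. I'll grip it, check the lift, and look at the tray.

```bash
python3 - <<'E'
from h import *
im=cv2.imread('pics/m1.png'); c=cal('wrist')
print(onplane(c,[(226,91),(281,91),(281,203),(226,203)],.068).round(4).tolist(), onplane(c,[(200,139.5),(320,139.5)],.06).round(4).tolist())
print(read_t())
# tray look, two places
for k,p in enumerate([[.47,-.33,.36],[.53,-.31,.32]]):
    im,c=look(p,f't{k}',[np.pi,0,np.pi/2]); np.save(f't{k}.npy',np.array([*c[0].ravel(),*c[1].ravel(),*c[2]]))
    print(read_q().round(2))
    h=cv2.cvtColor(im,cv2.COLOR_BGR2HSV); m=cv2.inRange(h,(0,0,0),(180,255,60)); m[230:]=0
    b=max(cv2.findContours(m,cv2.RETR_EXTERNAL,cv2.CHAIN_APPROX_NONE)[0],key=cv2.contourArea); print(cv2.boundingRect(b))
E
```

```text
[[0.4239, 0.0796, 0.068], [0.4239, 0.136, 0.068], [0.5466, 0.1392, 0.068], [0.5466, 0.0762, 0.068]] [[0.4749, 0.0489, 0.06], [0.4749, 0.181, 0.06]]
11.5833
[-0.24  0.49  1.11  1.66 -0.46  1.28  0.96]
(201, 107, 153, 104)
[-0.22  0.6   1.04  1.6  -0.54  1.25  0.92]
(136, 116, 187, 114)
```

View pics/t0.png

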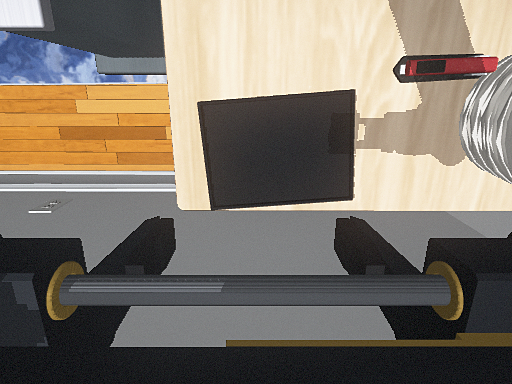

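The tray is fully in view, with corners at about (198,102), (355,90), (354,201) and (212,209). The stapler is beyond its rear edge.

```bash
cat >> h.py <<'E'
def tray(im,c):
    h=cv2.cvtColor(im,cv2.COLOR_BGR2HSV); m=cv2.inRange(h,(0,0,0),(180,255,60)); m[228:]=0
    b=max(cv2.findContours(m,cv2.RETR_EXTERNAL,cv2.CHAIN_APPROX_NONE)[0],key=cv2.contourArea)
    q=cv2.approxPolyDP(cv2.convexHull(b),8,True)[:,0].astype(np.float32); return q
def tray_pose(q,c):
    p=onplane(c,q,.012)[:,:2]; r=cv2.minAreaRect(p.astype(np.float32)); (cx,cy),(w,h),a=r
    a=np.radians(a)+(np.pi/2 if w<h else 0); a=(a+np.pi/2)%np.pi-np.pi/2
    return cx,cy,max(w,h),min(w,h),a
def grip(x,y,z=.070,yaw=0.):
    o=[np.pi,0,np.pi+yaw]
    robot.reach([x,y,z+.07],o); robot.let_go() if read_grip_width()<.9 else None
    robot.move_straight([x,y,z],feed=.12); robot.clamp(); robot.pause(.2); print('grip',read_grip_width(),read_finger_force(),read_contact_force().round(1))
E
python3 - <<'E'
from h import *
T=[]
for k in(0,1):
    im=cv2.imread(f'pics/t{k}.png'); a=np.load(f't{k}.npy'); c=(a[:9].reshape(3,3),a[9:18].reshape(3,3),a[18:])
    q=tray(im,c); print(q.tolist(),np.round(tray_pose(q,c),4)); T.append((c,q))
if len(T[0][1])==len(T[1][1])==4:
    s=lambda q:q[np.argsort(np.arctan2(*(q-q.mean(0)).T))]
    print(tri(T[0][0],s(T[0][1]),T[1][0],s(T[1][1])).round(4).tolist())
grip(.460,.1079)
x,y,z=read_position(); robot.move_straight([x,y,z+.02],feed=.05); robot.move_straight([x-.02,y,z+.09],feed=.12); robot.pause(.2)
print(read_grip_width(),read_finger_force(),read_contact_force().round(1),read_t())
cv2.imwrite('pics/s1.png',viewer.camera('scene')[40:300,0:400]);cv2.imwrite('pics/g1.png',viewer.camera('wrist'))
E
```

```text
[[353.0, 110.0], [351.0, 199.0], [211.0, 210.0], [201.0, 130.0], [303.0, 107.0]] [ 0.5101 -0.3599  0.2474  0.1627  0.0858]
[[319.0, 117.0], [322.0, 217.0], [138.0, 227.0], [157.0, 136.0]] [ 0.4814 -0.3641  0.3027  0.1608  0.0919]
grip 0.6768445747784178 29.864892661571503 [-0.1  1.3  4. ]
0.6759933487772406 29.870579838752747 [-0.4 -0.9 -1.2] 18.8083
```

View pics/g1.png

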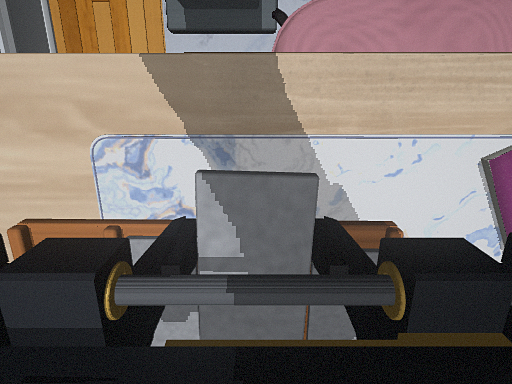

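The board is held level, with its front end at row 172. The tray mask was too tight, so I'll redo it and place the board.

```bash
sed -i 's/(180,255,60)); m\[228:\]=0/(180,110,95)); m[:80]=0; m[215:]=0; m=cv2.morphologyEx(m,cv2.MORPH_OPEN,np.ones((5,5),np.uint8))/' h.py
python3 - <<'E'
from h import *
im=cv2.imread('pics/t0.png'); a=np.load('t0.npy'); c=(a[:9].reshape(3,3),a[9:18].reshape(3,3),a[18:])
q=tray(im,c); print(q.tolist(),np.round(tray_pose(q,c),4)); 
q=np.array([(198,102),(355,90),(354,201),(212,209)],np.float32); print(np.round(tray_pose(q,c),4),onplane(c,q,.012).round(3).tolist())
im=viewer.camera('top'); cv2.imwrite('pics/top1.png',im); ct=cal('top')
h=cv2.cvtColor(im,cv2.COLOR_BGR2HSV); m=cv2.inRange(h,(0,0,0),(180,255,60)); m[:,:290]=0; m[:185]=0; m[290:]=0
b=max(cv2.findContours(m,cv2.RETR_EXTERNAL,cv2.CHAIN_APPROX_NONE)[0],key=cv2.contourArea); print('top',np.round(tray_pose(b[:,0].astype(np.float32),ct),4))
q2=cv2.boxPoints(cv2.minAreaRect(b)); print(q2.tolist())
for k,p in enumerate([q]): 
    o=proj(ct,onplane(c,p,.012)); print(o.round(1).tolist())
E
```

```text
[[354.0, 90.0], [351.0, 199.0], [211.0, 209.0], [198.0, 102.0]] [ 0.51   -0.3493  0.2465  0.1825  0.0757]
[ 0.5125 -0.3509  0.2503  0.1859  0.0752] [[0.381, -0.268, 0.012], [0.628, -0.249, 0.012], [0.644, -0.434, 0.012], [0.396, -0.45, 0.012]]
top [ 0.5469 -0.3119  0.2384  0.1811  0.0753]
[[308.8170471191406, 185.01121520996094], [360.9481506347656, 181.8195037841797], [365.1680603027344, 250.7448272705078], [313.0369567871094, 253.93653869628906]]
[[323.6, 265.5], [319.0, 194.2], [372.0, 190.8], [376.3, 262.5]]
```

```bash
python3 - <<'E'
from h import *
im=cv2.imread('pics/top1.png'); ct=cal('top')
h=cv2.cvtColor(im,cv2.COLOR_BGR2HSV); m=cv2.inRange(h,(0,0,0),(180,255,60)); m[:,:295]=0; m[:150]=0; m[290:]=0
b=max(cv2.findContours(m,cv2.RETR_EXTERNAL,cv2.CHAIN_APPROX_NONE)[0],key=cv2.contourArea); print('top',cv2.boundingRect(b),np.round(tray_pose(b[:,0].astype(np.float32),ct),4))
robot.reach([.53,-.39,.38],[np.pi,0,np.pi/2]); robot.pause(.2); im,c=shot('wrist'); cv2.imwrite('pics/t2.png',im); np.save('t2.npy',np.array([*c[0].ravel(),*c[1].ravel(),*c[2]]))
q=tray(im,c); print(q.tolist(),np.round(tray_pose(q,c),4),read_t(),read_q().round(2))
E
```

```text
top (309, 181, 57, 73) [ 0.5505 -0.3116  0.2457  0.1811  0.0753]
[[343.0, 80.0], [342.0, 141.0], [199.0, 151.0], [190.0, 80.0]] [ 0.5531 -0.343   0.2466  0.1165  0.072 ] 21.2 [ 0.08  0.55  0.77  1.39 -0.38  1.36  0.86]
```

View pics/t2.png

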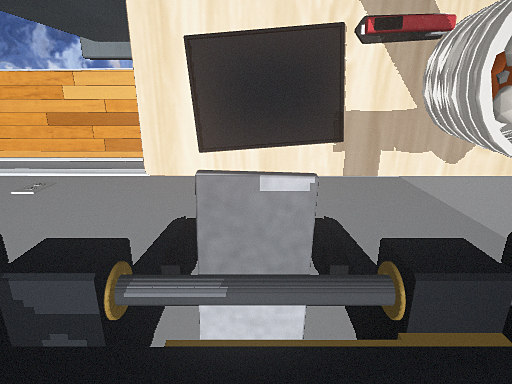

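The tray was knocked: its corners are now at about (184,37), (343,23), (343,142) and (199,152). I'll use the new pose.

```bash
cat >> h.py <<'E'
def tray_place(tp,off,gx,zrel=.0205):
    """tp=(x,y,yaw); off = board centre along tray x; gx = grasp offset from board centre"""
    x,y,a=tp; ux=np.array([np.cos(a),np.sin(a)]); uy=np.array([-np.sin(a),np.cos(a)])
    p=np.array([x,y])+off*ux+gx*uy; o=[np.pi,0,np.pi/2+a]
    robot.reach([*p,.12],o); robot.move_straight([*p,.04],feed=.15); robot.move_straight([*p,zrel],feed=.05); robot.pause(.1)
    print('at tray f',read_contact_force().round(1),read_position().round(4))
    robot.let_go(); robot.move_straight([*p,.12],feed=.2)
E
python3 - <<'E'
from h import *
a=np.load('t2.npy'); c=(a[:9].reshape(3,3),a[9:18].reshape(3,3),a[18:])
q=np.array([(184,37),(343,23),(343.5,142),(199,152)],np.float32); P=tray_pose(q,c); print(np.round(P,4))
tp=(P[0],P[1],P[4]); np.save('tp.npy',tp)
tray_place(tp,.052,.026); print(read_t())
# now drag medium b, lane 3
press_drag(.568,.0285,-.067)
im,c=look([.50,.028,.25],'m2'); e,bs=find(im)
h=cv2.cvtColor(im,cv2.COLOR_BGR2HSV); g=cv2.inRange(h,(90,0,60),(130,40,180))
print(read_t(),onplane(c,e,.06).round(4).tolist())
E
```

```text
[ 0.5517 -0.3116  0.2492  0.1841  0.076 ]
at tray f [ 0.4  0.3 -0.6] [ 0.6016 -0.2819  0.0207]
24.8833
press z 0.081 f 16.6 [0.5682 0.0285 0.0825]
drag end f [ 1.9 -0.1  8.6] [0.5038 0.0286 0.0825]
33.4583 [[0.4732, -0.0877, 0.06], [0.4747, 0.2239, 0.06]]
```

View pics/m2.png

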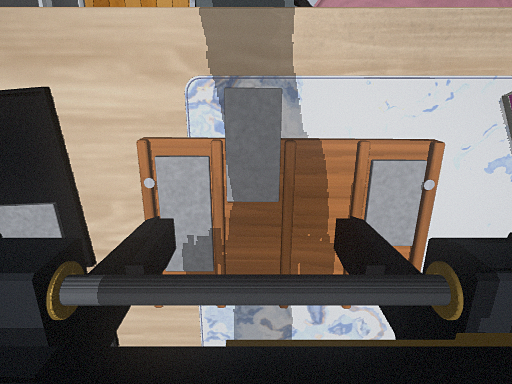

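The lane 3 board is out (front end at row 88), and the first medium board shows in the tray at the left edge. I'll grip it, recheck the tray, and place it.

```bash
python3 - <<'E'
from h import *
c=cal('wrist'); f=onplane(c,[(226,89),(281,89)],.068); print(f.round(4).tolist())
grip(.460,.0285); x,y,z=read_position(); robot.move_straight([x,y,z+.02],feed=.05); robot.move_straight([x-.02,y,z+.09],feed=.12)
gx=f[0,0]+.0625-.460; print('gx',gx)
robot.reach([.53,-.39,.38],[np.pi,0,np.pi/2]); robot.pause(.2); im,c=shot('wrist'); cv2.imwrite('pics/t3.png',im); np.save('t3.npy',np.array([*c[0].ravel(),*c[1].ravel(),*c[2]]))
h=cv2.cvtColor(im,cv2.COLOR_BGR2HSV); m=cv2.inRange(h,(0,0,0),(180,110,95)); m[165:]=0; m[:,:150]=0; m=cv2.morphologyEx(m,cv2.MORPH_OPEN,np.ones((5,5),np.uint8))
b=max(cv2.findContours(m,cv2.RETR_EXTERNAL,cv2.CHAIN_APPROX_NONE)[0],key=cv2.contourArea); print(cv2.approxPolyDP(cv2.convexHull(b),6,True)[:,0].tolist(),np.round(tray_pose(b[:,0].astype(np.float32),c),4),read_t())
E
```

```text
[[0.4219, 0.0002, 0.068], [0.4219, 0.0565, 0.068]]
grip 0.6744946384109762 29.893072843551636 [-0.5  0.9  4.4]
gx 0.024426283952050154
[[344, 23], [342, 141], [199, 151], [184, 36]] [ 0.5507 -0.3101  0.2492  0.1844  0.0788] 38.7833
```

View pics/t3.png

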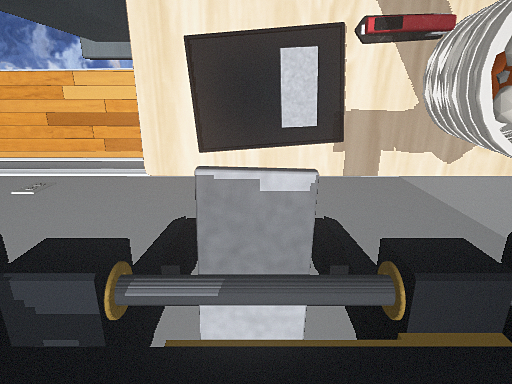

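The first board lies flat in the tray at (300,87). I'll place the second one, then look at the rack and tray again.

```bash
python3 - <<'E'
from h import *
tray_place((.5510,-.3108,.0775),-.048,.0244)
im,c=look([.53,-.39,.38],'t4',[np.pi,0,np.pi/2])
im2,c=look([.54,.10,.28],'r4'); e,bs=find(im2); print(onplane(c,e,.06).round(4).tolist())
for q in bs: print(onplane(c,q,.068)[:,:2].round(4).tolist())
cv2.imwrite('pics/c4.png',np.hstack([im[:240,100:460],im2[:240,60:460]])); print(read_t())
E
```

```text
at tray f [ 0.4  0.3 -1.6] [ 0.5013 -0.2903  0.0206]
[[0.4749, -0.0879, 0.06], [0.4754, 0.2231, 0.06]]
[[0.4925, -0.0794], [0.4867, -0.0192], [0.605, -0.0192], [0.6121, -0.0855]]
[[0.4936, 0.1584], [0.4965, 0.2183], [0.6034, 0.2237], [0.6, 0.1583]]
45.8333
```

View pics/c4.png

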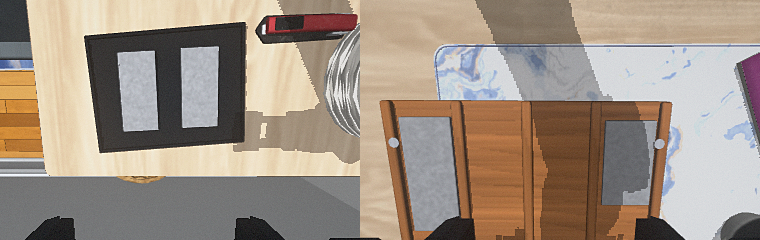

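Both medium boards lie flat and inside the tray. Next I park the short board in lane 2.

```bash
cat >> h.py <<'E'
EDGE=.4747
def lift():
    x,y,z=read_position(); robot.move_straight([x,y,z+.02],feed=.05); robot.move_straight([x-.02,y,z+.07],feed=.12)
    robot.pause(.1); print('held',read_grip_width().__round__(3),read_contact_force().round(1))
def insert(y,x=.460,z=.0705):
    o=[np.pi,0,np.pi]; robot.reach([x,y,z+.05],o); robot.move_straight([x,y,z+.012],feed=.12); f0=read_contact_force()
    robot.move_straight([x,y,z],feed=.03); robot.pause(.2); print('insert df',(read_contact_force()-f0).round(1),read_position().round(4))
    robot.let_go(); robot.move_straight([x,y,z+.09],feed=.2)
def push(y,front,to=.012):
    """front = present x of the board's front end"""
    o=[np.pi,0,np.pi]; x0=front-.009-.02; robot.reach([x0,y,.13],o); robot.clamp(); robot.move_straight([x0,y,.0775],feed=.15)
    f0=read_contact_force(); x1=EDGE+to-.009; robot.move_straight([x1,y,.0775],feed=.06); print('push df',(read_contact_force()-f0).round(1),read_position().round(4))
    robot.move_straight([x1-.01,y,.0775],feed=.1); robot.move_straight([x1-.01,y,.14],feed=.2)
E
python3 - <<'E'
from h import *
press_drag(.562,.188,-.067)
im,c=look([.50,.188,.25],'m5'); cv2.imwrite('pics/m5c.png',im[60:260,130:400]); print(read_t())
h=cv2.cvtColor(im,cv2.COLOR_BGR2HSV); g=cv2.inRange(h,(95,3,60),(125,45,200))
for u in(240,255,270):
    r=np.flatnonzero(g[60:230,u])+60; print(u,r[:3],onplane(c,(u,r[0]),.068).round(4))
E
```

```text
press z 0.081 f 15.5 [0.5622 0.188  0.0825]
drag end f [ 1.4 -0.1  9. ] [0.4976 0.1884 0.0825]
53.9833
240 [77 84 85] [[0.4103 0.1747 0.068 ]]
255 [ 77  99 101] [[0.4103 0.1899 0.068 ]]
270 [ 77  99 100] [[0.4103 0.205  0.068 ]]
```

View pics/m5c.png

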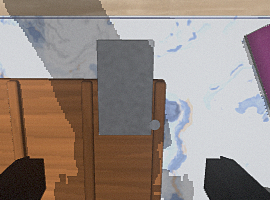

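The short board overhangs as planned (front end at row 99, x ≈ 0.432). I'll grip it, move it to lane 2 and push it in.

```bash
python3 - <<'E'
from h import *
grip(.460,.188); lift(); insert(.1085); push(.1085,.432,.010)
im,c=look([.54,.06,.28],'r6'); e,bs=find(im); print(onplane(c,e,.06).round(4).tolist())
for q in bs: print(onplane(c,q,.068)[:,:2].round(4).tolist())
cv2.imwrite('pics/r6c.png',im[40:260,60:460]); print(read_t())
E
```

```text
grip 0.6784398158105562 30.000563263893127 [-1.1  0.6  3.5]
held 0.676 [ 0.5  0.  -0.9]
insert df [ 1.1  0.3 -0.5] [0.46   0.1084 0.0705]
push df [ 0.6  0.  -0.3] [0.4753 0.1085 0.0775]
[[0.4738, -0.0875, 0.06], [0.4764, 0.2236, 0.06]]
[[0.4924, -0.0799], [0.4886, -0.0199], [0.6158, -0.0202], [0.6204, -0.0868]]
[[0.4859, 0.0793], [0.4867, 0.1379], [0.5912, 0.1432], [0.5902, 0.0793]]
66.6
```

View pics/r6c.png

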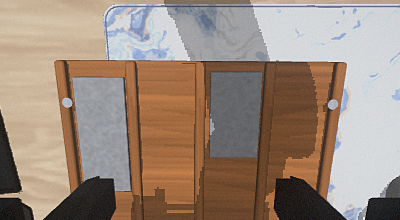

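```bash
python3 - <<'E'
from h import *
press_drag(.585,-.052,-.0765)
im,c=look([.50,-.052,.25],'m7'); print(read_t())
h=cv2.cvtColor(im,cv2.COLOR_BGR2HSV); g=cv2.inRange(h,(90,3,60),(130,45,185)); g=cv2.morphologyEx(g,cv2.MORPH_OPEN,np.ones((7,7),np.uint8)); g[225:]=0
for b in cv2.findContours(g,cv2.RETR_EXTERNAL,cv2.CHAIN_APPROX_NONE)[0]:
    if cv2.contourArea(b)>1500: x,y,w,hh=cv2.boundingRect(b); print((x,y,w,hh),onplane(c,[(x,y),(x+w,y)],.068).round(4).tolist())
for u in(232,240,255,270): print(u,onplane(c,(u,np.flatnonzero(g[:,u])[0]),.068).round(4))
E
```

```text
press z 0.081 f 15.4 [ 0.5852 -0.0521  0.0825]
drag end f [2.4 0.1 8.8] [ 0.5113 -0.0524  0.0825]
74.9667
(23, 203, 94, 22) [[0.5465, -0.3156, 0.068], [0.5465, -0.2081, 0.068]]
(0, 130, 104, 49) [[0.4635, -0.3212, 0.068], [0.4636, -0.2107, 0.068]]
(225, 86, 58, 130) [[0.419, -0.0807, 0.068], [0.419, -0.0216, 0.068]]
232 [[ 0.3417 -0.0719  0.068 ]]
240 [[ 0.3417 -0.0643  0.068 ]]
255 [[ 0.4249 -0.0501  0.068 ]]
270 [[ 0.42   -0.0348  0.068 ]]
```

```bash
python3 - <<'E'
from h import *
grip(.460,-.0515); lift(); insert(.1885); push(.1885,.419,.018)
im,c=look([.54,.10,.28],'r8'); e,bs=find(im); print(onplane(c,e,.06).round(4).tolist())
for q in bs: print(onplane(c,q,.068)[:,:2].round(4).tolist())
print(read_t())
E
```

```text
grip 0.6748594418200966 29.937674403190613 [-1.3  0.3  5.5]
held 0.677 [-0.5  0.3 -1. ]
insert df [-0.6  0.3  0.3] [0.46   0.1885 0.0705]
push df [0.1 0.2 0. ] [0.4836 0.1886 0.0775]
[[0.4735, -0.1019, 0.06], [0.4766, 0.2229, 0.06]]
[[0.4867, 0.0802], [0.4867, 0.1386], [0.5902, 0.142], [0.5902, 0.0783]]
[[0.4919, 0.1596], [0.4946, 0.2165], [0.6151, 0.2221], [0.6117, 0.1594]]
88.5417
```

```bash
python3 - <<'E'
from h import *
press_drag(.555,.1085,-.0585)
im,c=look([.50,.1085,.25],'m9')
h=cv2.cvtColor(im,cv2.COLOR_BGR2HSV); g=cv2.inRange(h,(90,3,60),(130,45,185)); g=cv2.morphologyEx(g,cv2.MORPH_OPEN,np.ones((7,7),np.uint8)); g[225:]=0
for b in cv2.findContours(g,cv2.RETR_EXTERNAL,cv2.CHAIN_APPROX_NONE)[0]:
    if cv2.contourArea(b)>1500: x,y,w,hh=cv2.boundingRect(b); print((x,y,w,hh),onplane(c,[(x,y),(x+w,y),(x,y+hh),(x+w,y+hh)],.068)[:,:2].round(4).tolist())
print(read_t())
E
```

```text
press z 0.081 f 18.1 [0.5552 0.1085 0.0825]
drag end f [ 2.1  0.2 10.1] [0.4992 0.1086 0.0825]
(223, 100, 37, 93) [[0.4328, 0.0773], [0.4328, 0.1155], [0.5345, 0.0742], [0.5345, 0.1161]]
96.475
```

```bash
python3 - <<'E'
from h import *
grip(.460,.1080); lift(); insert(-.0515); push(-.0515,.432,.025)
im,c=look([.54,.068,.28],'r10'); e,bs=find(im); print(onplane(c,e,.06).round(4).tolist())
for q in bs: print(onplane(c,q,.068)[:,:2].round(4).tolist())
robot.reach([.45,.25,.45],DN); im3=viewer.camera('scene'); im2=viewer.camera('top')
robot.reach([.53,-.36,.40],[np.pi,0,np.pi/2]); robot.pause(.2); im4=viewer.camera('wrist')
cv2.imwrite('pics/final.png',np.vstack([np.hstack([im[30:270,60:460],im4[:240,60:460]]),np.hstack([im3[60:360,100:500],cv2.resize(im2[100:290,120:400],(400,300))])])); print(read_t(),read_contact_force().round(1))
E
```

```text
grip 0.6766433870628302 30.000579357147217 [-0.7  1.3  3.7]
held 0.675 [-0.2 -0.4 -0.6]
insert df [ 0.2 -0.7  0.3] [ 0.46   -0.0516  0.0705]
push df [-0.5  0.2 -1.4] [ 0.4904 -0.0515  0.0775]
[[0.4739, -0.0946, 0.06], [0.4763, 0.2234, 0.06]]
[[0.5015, -0.0788], [0.4979, -0.0185], [0.6047, -0.0199], [0.6089, -0.0858]]
[[0.4905, 0.1589], [0.4947, 0.2157], [0.6168, 0.2216], [0.6117, 0.1589]]
113.2833 [0.3 1.  0.3]
```

View pics/final.png

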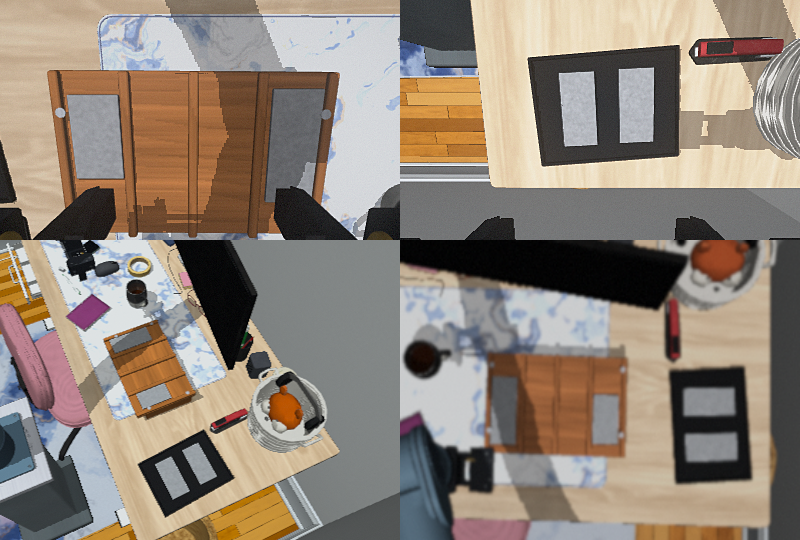

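The long board is in lane 1 and the short one in lane 4, both flat. The two medium boards lie side by side in the tray, the bystanders haven't moved, and the arm is clear.

```bash
python3 -c "
from station import *
print(robot.sign_off(), read_t())"
```

```text
the job is handed in; nothing more can be done
the job is handed in; nothing more can be done
```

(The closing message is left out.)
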